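# Press three re-glued book spines against the fence

### The arm

A 7-joint arm with a two-finger parallel gripper is mounted at the origin on the work surface. World frame = base frame: x ahead of the robot, y to its left, z up, the work surface at z = 0. Lengths are in m, angles in rad, forces in N, time in s.
With the tool pointing down it reaches from about 0.35 to 0.9 m from the base axis. Payload 8.1 kg.
Tool frame: the origin (TCP) lies at the very end of the fingers, on their centre line; the grasp point (between the pads) lies 19 mm behind it; z points along the fingers, y is the direction in which the jaws open and shut (so a half turn about z gives the same grasp; the last joint's range is limited). The gripper opens to 92 mm and grips with 3 to 60 N. Pads are 19 mm wide; open, the fingers measure 130 mm over their backs; the gripper's body (75 mm by 190 mm) begins 47 mm behind the grasp point.
Start: joints at [-1.351, 0.434, 0.025, 1.573, -0.012, 1.134, -0.075], TCP at [0.198, 0.593, 0.227] pointing down, gripper open.
Joint ranges: [-2.62, 2.62], [-0.44, 2.09], [-1.27, 1.32], [0.08, 2.57], [-1.32, 4.46], [0.12, 2], [-2.74, 2.74]. Speed limits (rad/s): [2.22, 2.22, 3.01, 3.01, 3.14, 3.14, 3.14].

### API

Orientations are given as a 3x3 rotation matrix whose columns are the frame's x, y, z axes.
In Python, from plant import ctrl, viewer, close_job gives the robot as it stands. Calls block until the motion is done:
- ctrl.move_ptp(position, orientation): joint-space move of the TCP to a pose.
- ctrl.move_linear(position, feed=0.15, rot=None, f_stop=None): straight line of the TCP; rot=None keeps the orientation; feed is the mean speed in m/s. With f_stop (N) it stops when the force on the tool has changed by that much, and returns True; else False.
- ctrl.move_j(angles): joint-space move.
- ctrl.release() and ctrl.grab(effort=None): open the fingers fully, or close them until they stop; effort is the grip in N (None keeps the last).
- ctrl.wait(seconds).
- ctrl.inverse_kinematics(position, orientation): joint angles nearest the present ones, or None.
- viewer.capture(name): name is "scene" or "top" or "wrist"; returns (picture, depth): 384x512x3 uint8, red, green, blue; 384x512 float32, m along the optical axis (not along the pixel's ray), 0 where there is no reading.
- viewer.camera_model(name): a dict with "intrinsics" (3x3 intrinsics, pixels), "rvec" (rotation vector, rad) and "tvec" (3), from world to camera coordinates, as OpenCV has them; the wrist camera has in their place "mount" (4x4, takes a point from camera to tool coordinates, whose origin is the TCP and whose axes are the flange's). Camera axes: x right, y down, z forward; pixel columns grow to the right and rows downward; lengths in m; the calibration is good to about 2 mm. A picture is of the moment at which its call begins: read the wrist's pose just before it. camera_model takes no time and is no camera call.
A pose or a line that the arm cannot do raises ctrl.PlanningError and nothing moves.
- close_job(): hands the job in, once; it reports no verdict.
Readings, each from a call of its own:
- ctrl.current_time_s(): time.
- ctrl.current_joints(): joint angles.
- ctrl.current_joint_vel(): joint speeds.
- ctrl.current_tau(): joint torques, N m.
- ctrl.current_ee_pos(): TCP position.
- ctrl.current_eef_rot(): TCP orientation.
- ctrl.current_force(): force on the tool from outside, world axes, zero at the start.
- ctrl.current_torque(): the same for the moment, N m.
- ctrl.current_opening(): opening from 0.0 (shut) to 1.0 (fully open).
Only numpy, scipy, OpenCV 4.12 (cv2) and the standard library are available. Lean on these libraries where they do the work, as an engineer would, in place of code of your own. Each camera call takes 0.05 s, during which the arm holds its last target.

### The job

Three small books with freshly glued spines lie loose on the mending board. Nudge them into one straight row with every spine flush along the fence, the wooden press bar closed up flat behind them, and finish while holding the bar: keep it pushed firmly both towards the fence, so that the row stays squeezed between bar and fence, and down onto the board. The program ends with this push still on; leave the glue bottle, the brush and the yellow bin where they are.

Things in the scene. Friction and masses are not known exactly. Their poses are not given: they have to be found in the camera images.
- fence_foot (a point): middle of the foot of the dark fence's working face, at the top of the fixed plywood board (340 x 460 mm, top 18 mm above the bench; place and turn vary). Axes: x = level, square into the fence, away from the robot, y = along the fence, z up. Fence 420 mm long (y -210 to 210), 45 mm high above the board, 22 mm thick; its face is 145 mm from the board's middle.
- bar_corner (a point): loose brown wooden angle bar (L section), 320 mm long, 0.4 kg, between robot and books. Point: middle of its inner corner, 10 mm above its underside. x = towards the books, y = along the bar, z up. Upright: x 0 to 14 mm, top 35 mm above the point; its far face pushes the books. Foot: x 0 to -60 mm, 10 mm thick, black line at its middle. Starts within 0.15 rad of parallel to the fence.
- red_book_mid (a point): centre of the small red hardback, lying flat: 65 mm (its x) by 85 mm (its y, along the spine) by 22 mm high, 0.09 kg. Spine: the face at x = +32.5 mm, towards the fence. Starts 12 to 50 mm short of the fence, a little askew. The three books lie side by side with small gaps and need no sideways shifting.
- blue_book_mid (a point): centre of the blue book, same size and axes as the red one
- green_book_mid (a point): centre of the green book, same size and axes as the red one
- glue: bystander: white glue bottle with orange cap, 48 mm diameter, 110 mm high, origin at the centre of its underside
- bin: bystander: open yellow bin 100 x 140 x 60 mm, origin at the centre of its underside
- brush: bystander: glue brush lying on the bench, about 200 mm long
Not all that is in view belongs to the job. Of the things that look like the part that bears green_book_mid, the smaller one is meant. There is more than one size of the part that bears blue_book_mid; the job needs the larger.

How it is judged:
At the end, for the whole second after the job is handed in: Books flat, spines within 3 mm and 0.06 rad of the fence, pressing it with over 4 N in all; bar still, upright, within 0.03 rad of parallel and 4 mm of closing the row, on the board with over 6 N (weight included), touched by the robot with over 3 N (x of each of red_book_mid, blue_book_mid, green_book_mid in the frame of fence_foot above -0.0355 m and angle between the x axis of each of red_book_mid, blue_book_mid, green_book_mid and the x axis of fence_foot, either way round below 0.06 rad and z of each of red_book_mid, blue_book_mid, green_book_mid in the frame of fence_foot below 0.014 m and angle between each of red_book_mid, blue_book_mid, green_book_mid's own z axis and vertical below 0.06 rad and y of red_book_mid in the frame of fence_foot between -0.17 and 0.17 m and y of blue_book_mid in the frame of fence_foot between -0.17 and 0.17 m and y of green_book_mid in the frame of fence_foot between -0.17 and 0.17 m and x of bar_corner in the frame of fence_foot above -0.083 m and angle between the y axis of bar_corner and the y axis of fence_foot, either way round below 0.03 rad and z of bar_corner in the frame of fence_foot below 0.013 m and angle between bar_corner's own z axis and vertical below 0.05 rad and contact force between fence and anything else above 4 N and contact force between bar and board above 6 N and (contact force between bar and the fingers above 3 N or contact force between bar and the arm above 3 N) and linear speed of bar below 0.01 m/s); the arm keeps its last pose, push and grip.
It fails at once if the glue bottle is moved by more than 20 mm (distance of glue from where it was at the start of the episode above 0.02 m).
It fails at once if the yellow bin is moved by more than 20 mm (distance of bin from where it was at the start of the episode above 0.02 m).
It fails at once if the brush is moved by more than 20 mm (distance of brush from where it was at the start of the episode above 0.02 m).
It also fails if it takes over 38 s, if anything falls off the work surface, if the arm or the gripper's body presses on something with over 40 N, if the wrist force passes 120 N, or if a joint passes its speed limit or range.

## Working session

There is one attempt and no reset: what is moved stays moved. The work goes in short steps, each a Python script; the robot and the scene stay as the last script left them, time stands still between calls to the robot, and variables do not carry over. Pictures are saved under pics/ and viewed, and the job is handed in when it is done.

```bash
ls; mkdir -p pics; python3 - <<'E'
from plant import ctrl, viewer
import cv2,numpy as np
for n in ["scene","top"]:
    p,d=viewer.capture(n); cv2.imwrite(f"pics/{n}0.png",p[:,:,::-1]); np.save(f"pics/{n}0_d.npy",d); np.save(f"pics/{n}0.npy",p)
    print(n,viewer.camera_model(n))
print(viewer.camera_model("wrist"), ctrl.current_time_s(), ctrl.current_force(), ctrl.current_eef_rot())
E
```

```text
pics
scene {'intrinsics': array([[391.58925753,   0.        , 259.05643967],
       [  0.        , 391.58925753, 193.3354125 ],
       [  0.        ,   0.        ,   1.        ]]), 'rvec': array([ 1.96125842,  1.32977945, -0.62859646]), 'tvec': array([-0.19334864, -0.31413507,  1.80270928])}
top {'intrinsics': array([[380.90209921,   0.        , 254.03429918],
       [  0.        , 380.90209921, 196.23702126],
       [  0.        ,   0.        ,   1.        ]]), 'rvec': array([ 2.15275259, -2.2142865 ,  0.03969643]), 'tvec': array([0.01341309, 0.59005757, 1.11261336])}
{'intrinsics': array([[291.10819832,   0.        , 256.34846343],
       [  0.        , 291.10819832, 190.83322253],
       [  0.        ,   0.        ,   1.        ]]), 'mount': array([[-5.60937255e-04, -9.50300837e-01, -3.11332627e-01,
         8.56301130e-02],
       [ 9.99999841e-01, -5.49396270e-04, -1.24771476e-04,
         1.11061764e-03],
       [-5.24745461e-05, -3.11332648e-01,  9.50300994e-01,
        -1.58730972e-01],
       [ 0.00000000e+00,  0.00000000e+00,  0.00000000e+00,
         1.00000000e+00]])} 0.1 [-0.0897      0.65786218 -0.13418929] [[-9.48339297e-01  3.17257788e-01 -2.70684498e-04]
 [ 3.17257860e-01  9.48338374e-01 -1.33368775e-03]
 [-1.66422330e-04 -1.35066529e-03 -9.99999074e-01]]
```

View pics/scene0.png

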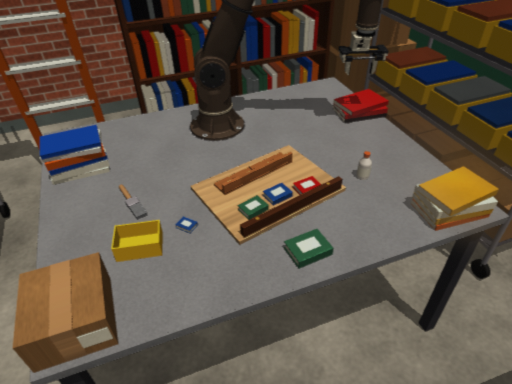

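View pics/top0.png

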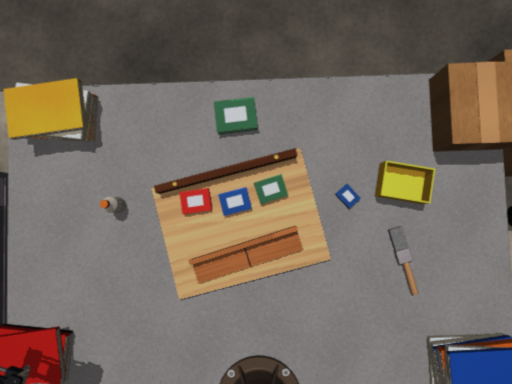

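The top view shows red (196,201), blue (235,202) and green (271,189) on the board. The candidates are:
- **Green:** the board book at (271,189) against a big green one at (235,115). The smaller board one is meant.
- **Blue:** the board book at (235,202) against a small blue one at (348,196). The larger board one is meant.

I'll check this with an enlarged crop and sizes.

```bash
cat > h.py <<'E'
import numpy as np,cv2
from plant import ctrl, viewer
def ray(name,uv,z):
    m=viewer.camera_model(name);R=cv2.Rodrigues(m["rvec"])[0];t=m["tvec"]
    uv=np.atleast_2d(np.float64(uv)); d=np.c_[uv,np.ones(len(uv))]@np.linalg.inv(m["intrinsics"]).T@R
    c=-R.T@t
    return c+d*((z-c[2])/d[:,2])[:,None]
E
python3 - <<'E'
from h import *
p=np.load("pics/top0.npy"); hsv=cv2.cvtColor(p,cv2.COLOR_RGB2HSV)
H,S,V=[hsv[...,i].astype(int) for i in range(3)]
yy,xx=np.mgrid[:384,:512]
def comps(mask,z,amin,name,reg=None):
    m=mask.astype(np.uint8)
    if reg: m=m*((xx>reg[0])&(xx<reg[1])&(yy>reg[2])&(yy<reg[3]))
    m=m.astype(np.uint8)
    cs,_=cv2.findContours(m,cv2.RETR_EXTERNAL,cv2.CHAIN_APPROX_NONE)
    for c in cs:
        if cv2.contourArea(c)<amin: continue
        w=ray("top",c[:,0,:],z)
        r=cv2.minAreaRect(np.float32(w[:,:2]*1000)); print(name,np.mean(c[:,0],0).round(),np.round(r[0]),np.round(r[1]),round(r[2],1))
comps((H>100)&(H<125)&(S>120),.04,80,"blue",(130,400,90,250))
comps((H>50)&(H<90)&(S>100),.04,80,"green",(130,400,90,250))
comps(((H<6)|(H>174))&(S>180)&(V>120),.04,80,"red",(130,400,90,250))
comps((V<75)&(S>100)&((H<15)|(H>170)),.063,100,"fence",(140,310,140,200))
comps((H>3)&(H<14)&(S>120)&(V>80),.063,200,"bar",(170,320,220,290))
for uv in [(300,154),(190,262),(250,258),(230,165)]: print(uv,hsv[uv[1],uv[0]])
c=cv2.resize(p[85:305,130:370],None,fx=3.3,fy=2.7,interpolation=cv2.INTER_CUBIC) if 0 else cv2.resize(p[90:300,140:380],None,fx=2.8,fy=2.8,interpolation=cv2.INTER_CUBIC)
cv2.imwrite("pics/crop0.png",c[:,:,::-1])
E
```

```text
blue [235. 201.] [576.  53.] [62. 81.] 12.4
blue [348. 196.] [ 583. -274.] [57. 44.] 40.1
green [270. 189.] [609. -52.] [60. 78.] 16.8
green [235. 115.] [832.  45.] [ 91. 116.] 4.7
red [195. 201.] [581. 167.] [65. 85.] 6.6
fence [227. 173.] [659.  75.] [ 21. 408.] 13.1
bar [246. 254.] [424.  24.] [ 72. 317.] 16.1
(300, 154) [ 16 121 179]
(190, 262) [ 12 167 166]
(250, 258) [ 12 171 160]
(230, 165) [ 8 74 90]
```

View pics/crop0.png

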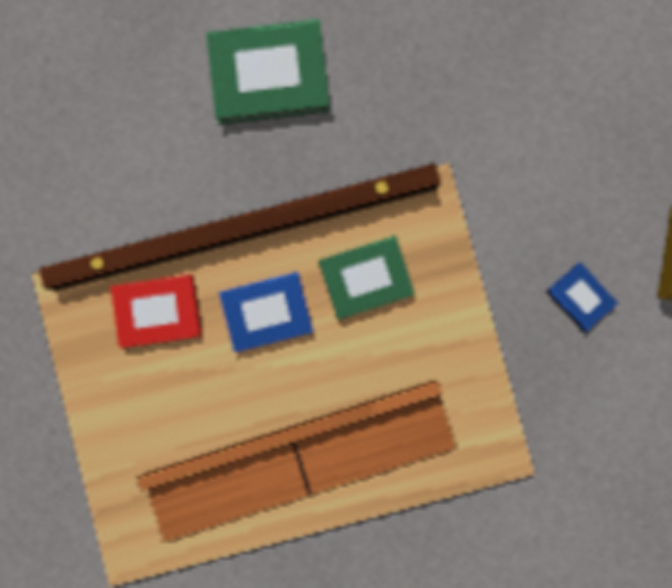

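The crop confirms it: the board green measures about 78x60 and the decoy 116x91. The board blue is about 81x62 and the decoy 57x44. All three job books are the ones on the board. Next, precise lines for the bar and the fence.

```bash
cat >> h.py <<'E'
def measure(p):
    """fence near top edge line & bar upright far top edge line, from top image"""
    hsv=cv2.cvtColor(p,cv2.COLOR_RGB2HSV); H,S,V=[hsv[...,i].astype(int) for i in range(3)]
    out={}
    f=((V<85)&(S>100)&((H<15)|(H>170)))
    b=(H>3)&(H<14)&(S>120)&(V>80)
    for n,m,reg,top in (("fence",f,(140,310,140,200),0),("bar",b,(170,320,200,290),1)):
        mm=np.zeros(m.shape,np.uint8); mm[reg[2]:reg[3],reg[0]:reg[1]]=m[reg[2]:reg[3],reg[0]:reg[1]]
        k,l,s,_=cv2.connectedComponentsWithStats(mm); i=1+np.argmax(s[1:,4]); mm=l==i
        cols=np.where(mm.any(0))[0][6:-6]
        rows=np.array([np.where(mm[:,c])[0].min() for c in cols])-.5   # far edge
        w=ray("top",np.c_[cols,rows],.063)[:,:2]
        vx,vy,x0,y0=cv2.fitLine(np.float32(w),cv2.DIST_HUBER,0,.001,.001).ravel()
        if vy<0: vx,vy=-vx,-vy
        off=np.r_[w[0],w[-1]]
        out[n]=(np.arctan2(-vx,vy),np.array([x0,y0]),off)
    return out
E
python3 - <<'E'
from h import *
m=measure(np.load("pics/top0.npy"))
for k in m: print(k,[np.round(v,4) for v in m[k]])
d=np.load("pics/top0_d.npy"); mdl=viewer.camera_model("top");R=cv2.Rodrigues(mdl["rvec"])[0]
def pt(u,v):
    q=np.linalg.inv(mdl["intrinsics"])@[u,v,1]*d[v,u]; return R.T@(q-mdl["tvec"])
for uv in [(244,246),(215,259),(248,260),(246,254),(280,246),(228,172),(230,230),(235,202)]: print(uv,pt(*uv).round(4))
print("line",ray("top",[(244.8,250),(250.5,266.5)],.028))
E
```

```text
fence [np.float32(0.2354), array([0.6616, 0.1242], dtype=float32), array([ 0.6288,  0.2582,  0.7183, -0.1105])]
bar [np.float32(0.2827), array([0.4562, 0.0384], dtype=float32), array([ 0.4162,  0.1647,  0.5015, -0.1175])]
(244, 246) [0.4479 0.0281 0.0643]
(215, 259) [0.4101 0.115  0.0308]
(248, 260) [0.4047 0.0192 0.0303]
(246, 254) [0.4219 0.0246 0.0277]
(280, 246) [ 0.4425 -0.0749  0.0279]
(228, 172) [0.659  0.0683 0.0633]
(230, 230) [0.4924 0.0704 0.0174]
(235, 202) [0.5736 0.0519 0.0429]
line [[0.43355648 0.02779053 0.028     ]
 [0.38551329 0.01247859 0.028     ]]
```

Heights check out: board 0.0174, foot about 0.028, upright and fence tops 0.063–0.064. I'll come down behind the upright with open fingers parallel to the bar.

```bash
cat >> h.py <<'E'
def rot(a): return np.array([[-np.cos(a),-np.sin(a),0],[-np.sin(a),np.cos(a),0],[0,0,-1.]])
AF=.2354; FX=.6504; FY=-.0808
def fp(x,y,z):  # fence frame -> world
    return np.array([np.cos(AF)*(x+FX)-np.sin(AF)*(y+FY), np.sin(AF)*(x+FX)+np.cos(AF)*(y+FY), z+.018])
def inf(p):
    return np.array([np.cos(AF)*p[0]+np.sin(AF)*p[1]-FX, -np.sin(AF)*p[0]+np.cos(AF)*p[1]-FY, p[2]-.018])
def rep(s=""):
    F=ctrl.current_force(); r=ctrl.current_eef_rot()
    print(s,round(ctrl.current_time_s(),2),"tcp_f mm",(inf(ctrl.current_ee_pos())*1000).round(1),"F_f",np.round([np.cos(AF)*F[0]+np.sin(AF)*F[1],-np.sin(AF)*F[0]+np.cos(AF)*F[1],F[2]],1),"yaw",round(float(np.arctan2(-r[0,1],r[1,1])),4))
E
python3 - <<'E'
from h import *
AB=.2827
c=np.array([.4435,.0289]); n=np.array([np.cos(AB),np.sin(AB)])
p=c-n*.022
ctrl.move_ptp([p[0],p[1],.12],rot(AB)); rep("above")
h=ctrl.move_linear([p[0],p[1],.032],feed=.08,f_stop=4); rep(f"down {h}")
pic,d=viewer.capture("wrist"); cv2.imwrite("pics/w1.png",pic[:,:,::-1])
pic,d=viewer.capture("scene"); cv2.imwrite("pics/s1.png",cv2.resize(pic[130:250,180:360],None,fx=4,fy=4)[:,:,::-1])
E
```

```text
above 2.33 tcp_f mm [-233.8    5.   102.1] F_f [ 0.5 -0.6 -0.5] yaw 0.2836
down False 3.58 tcp_f mm [-234.1    4.4   14.3] F_f [ 0.6 -0.6  0.5] yaw 0.2827
```

View pics/w1.png

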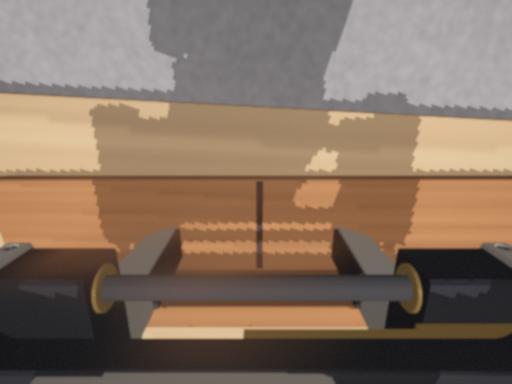

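View pics/s1.png

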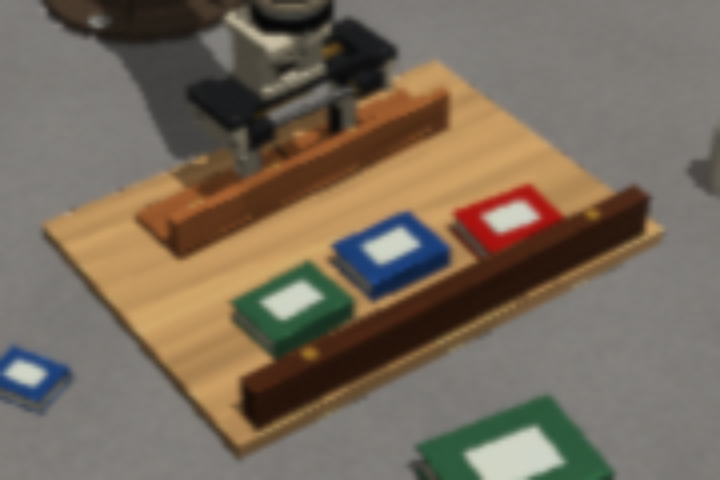

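The fingers stand behind the upright, parallel to it (edge level at row 178), with the black line centred at (260,225). Pushing now.

```bash
python3 - <<'E'
from h import *
y=inf(ctrl.current_ee_pos())[1]
h=ctrl.move_linear(fp(-.205,y,.0135),feed=.04,f_stop=6); rep(f"touch {h}")
h=ctrl.move_linear(fp(-.140,y,.0135),feed=.04,rot=rot(AF),f_stop=12); rep(f"square {h}")
p,d=viewer.capture("top"); np.save("pics/top2.npy",p); cv2.imwrite("pics/t2.png",cv2.resize(p[130:300,140:340],None,fx=3.5,fy=3.5)[:,:,::-1])
pic,d=viewer.capture("wrist"); cv2.imwrite("pics/w2.png",pic[:,:,::-1])
E
```

```text
touch False 4.56 tcp_f mm [-204.6    4.4   13.5] F_f [-0.5 -0.   0.4] yaw 0.2826
square False 6.33 tcp_f mm [-140.     4.4   13.6] F_f [-1.1  0.1 -0.1] yaw 0.2353
```

View pics/t2.png

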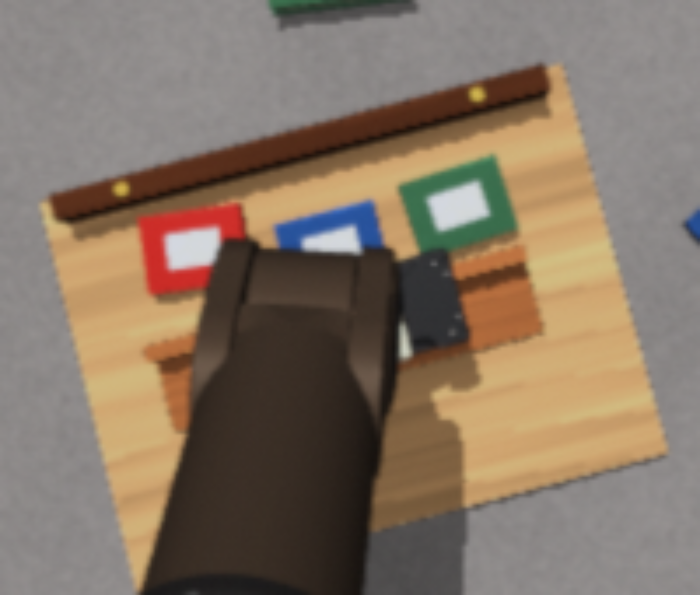

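View pics/w2.png

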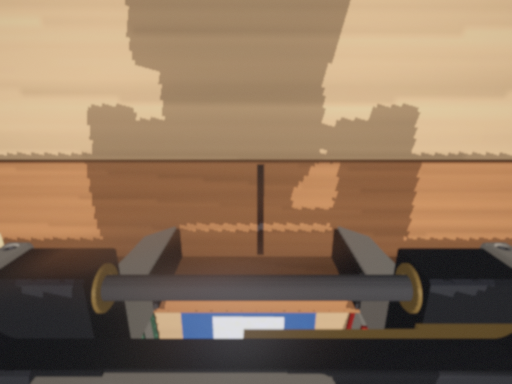

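The bar follows squarely, with its edge level in the wrist view at row 160 and the black line still centred. Continuing to the fence.

```bash
python3 - <<'E'
from h import *
y=inf(ctrl.current_ee_pos())[1]
h=ctrl.move_linear(fp(-.100,y,.0135),feed=.03,rot=rot(AF),f_stop=15); rep(f"a {h}")
h=ctrl.move_linear(fp(-.075,y,.0135),feed=.02,rot=rot(AF),f_stop=12); rep(f"b {h}")
ctrl.wait(.3); rep("hold")
p,d=viewer.capture("top"); np.save("pics/top3.npy",p); cv2.imwrite("pics/t3.png",cv2.resize(p[130:300,140:340],None,fx=3.5,fy=3.5)[:,:,::-1])
pic,d=viewer.capture("scene"); cv2.imwrite("pics/s3.png",cv2.resize(pic[130:250,180:360],None,fx=4,fy=4)[:,:,::-1])
E
```

```text
a False 7.92 tcp_f mm [-99.8   4.4  13.6] F_f [-2.   0.1 -1.7] yaw 0.2354
b True 8.67 tcp_f mm [-88.6   4.6  13. ] F_f [-0.3  0.6 -0.6] yaw 0.2347
hold 8.97 tcp_f mm [-89.4   4.7  12.6] F_f [-0.8  0.4  0.2] yaw 0.2348
```

View pics/t3.png

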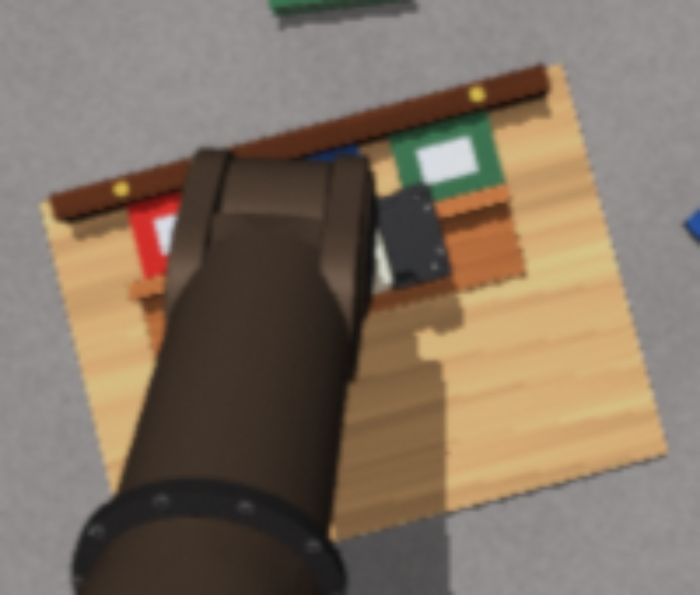

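View pics/s3.png

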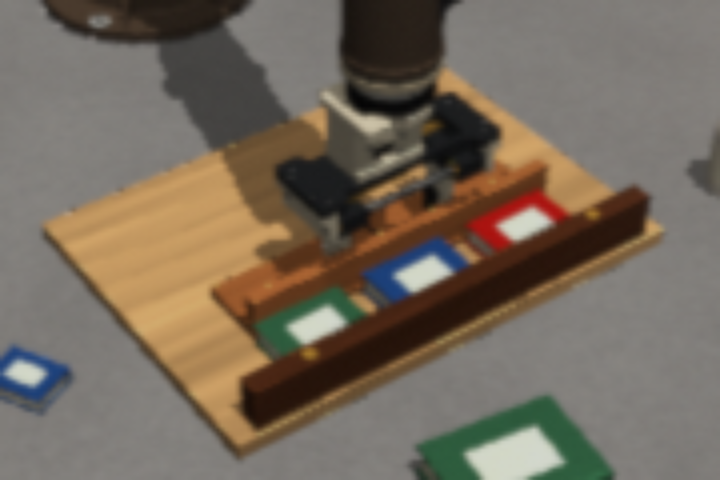

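The row closed at TCP -88.6 mm, against -88.5 mm expected. The force drops off after an f_stop, so I'll build up a standing push by small over-travel in unstopped steps.

```bash
python3 - <<'E'
from h import *
y=.0045
for x,z in [(-.0875,.0125),(-.0855,.0125),(-.0835,.0125)]:
    ctrl.move_linear(fp(x,y,z),feed=.02,rot=rot(AF)); ctrl.wait(.1); rep(f"x{x}")
    F=ctrl.current_force()
    if np.hypot(F[0],F[1])>18: break
for z in [.0105,.0085,.0065]:
    ctrl.move_linear(fp(x,y,z),feed=.02,rot=rot(AF)); ctrl.wait(.1); rep(f"x{x} z{z}")
    if ctrl.current_force()[2]>12: break
E
```

```text
x-0.0875 9.42 tcp_f mm [-88.1   4.5  12.3] F_f [-4.  -0.1  1.2] yaw 0.2351
x-0.0855 9.77 tcp_f mm [-88.1   4.5  12.1] F_f [-10.2   0.6   6.4] yaw 0.2341
x-0.0835 10.12 tcp_f mm [-88.    4.4  11.9] F_f [-15.9   1.2  11.7] yaw 0.2332
x-0.0835 z0.0105 10.47 tcp_f mm [-88.    4.3  10.3] F_f [-17.1   0.3  17.4] yaw 0.2328
```

```bash
python3 - <<'E'
from h import *
y=.0045
for x,z in [(-.0835,.0085),(-.0825,.0065),(-.0815,.005)]:
    ctrl.move_linear(fp(x,y,z),feed=.02,rot=rot(AF)); ctrl.wait(.15); rep(f"x{x} z{z}")
    F=ctrl.current_force()
    if F[2]>26: break
ctrl.wait(1.); rep("hold")
for n in ("top","scene","wrist"):
    p,d=viewer.capture(n); np.save(f"pics/{n}4.npy",p)
    c={"top":p[130:300,140:340],"scene":p[150:245,190:350],"wrist":p}[n]
    f={"top":3.5,"scene":4.8,"wrist":1}[n]
    cv2.imwrite(f"pics/{n}4.png",cv2.resize(c,None,fx=f,fy=f)[:,:,::-1])
p=np.load("pics/top4.npy")
H,S,V=[a.astype(int) for a in cv2.split(cv2.cvtColor(p,cv2.COLOR_RGB2HSV))]
b=(H>3)&(H<14)&(S>140)&(V>80); 
# far edge of bar upright visible right part
E
```

```text
x-0.0835 z0.0085 10.87 tcp_f mm [-88.    4.3  10.1] F_f [-24.7   3.   41.6] yaw 0.2325
hold 11.87 tcp_f mm [-88.    4.3  10.1] F_f [-25.9   3.   42.4] yaw 0.2325
```

View pics/top4.png

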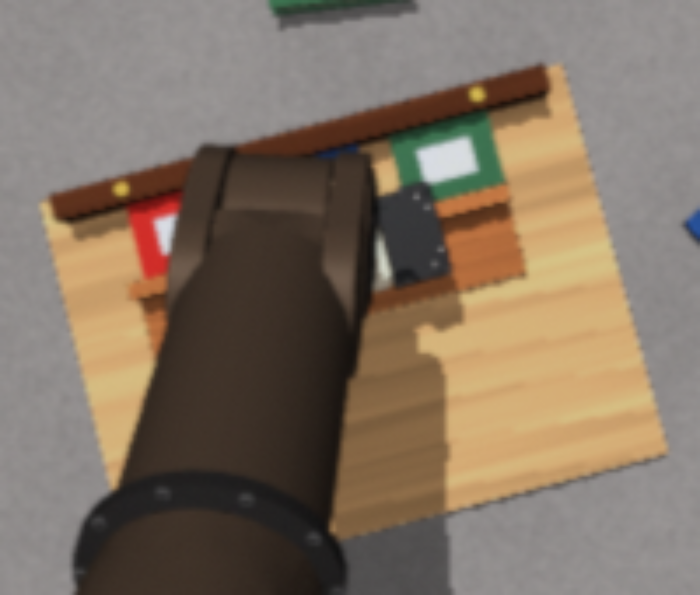

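View pics/scene4.png

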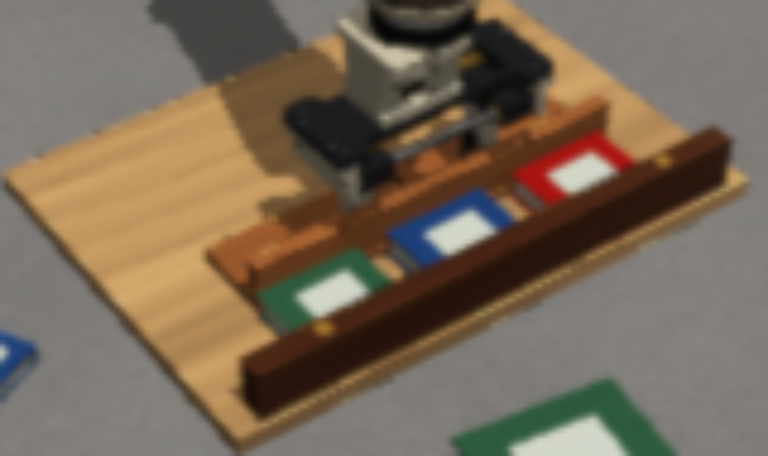

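View pics/wrist4.png

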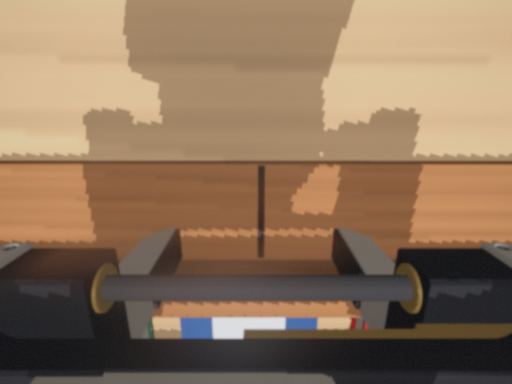

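Standing push is stable. The down force, 42 N on the fingers, is higher than needed, so I'll ease it and favour the forward push. Then I'll check the bar angle from the visible ends in the top view.

```bash
python3 - <<'E'
from h import *
y=.0045
for x,z in [(-.0835,.0098),(-.0815,.0098),(-.0800,.0098)]:
    ctrl.move_linear(fp(x,y,z),feed=.02,rot=rot(AF)); ctrl.wait(.15); rep(f"x{x} z{z}")
    F=ctrl.current_force()
    if np.hypot(F[0],F[1])>27: break
ctrl.wait(.5); rep("hold")
p,d=viewer.capture("top"); np.save("pics/top5.npy",p)
s,_=viewer.capture("scene")
m=viewer.camera_model("top");R=cv2.Rodrigues(m["rvec"])[0]
v,u=np.mgrid[:384,:512]
P=(np.stack([u*1.,v*1.,np.ones_like(u)*1.],-1)@np.linalg.inv(m["intrinsics"]).T*d[...,None]-m["tvec"])@R
fx=np.cos(AF)*P[...,0]+np.sin(AF)*P[...,1]-FX; fy=-np.sin(AF)*P[...,0]+np.cos(AF)*P[...,1]-FY; fz=P[...,2]-.018
H,S,V=[a.astype(int) for a in cv2.split(cv2.cvtColor(p,cv2.COLOR_RGB2HSV))]
bar=(H>3)&(H<14)&(S>120)&(V>80)&(fz>.03)&(fz<.055)&(fx>-.12)&(fx<-.04)
g=(H>50)&(H<90)&(S>100)&(np.abs(fx)<.1)&(abs(fy)<.2); r=((H<6)|(H>174))&(S>180)&(V>120)&(np.abs(fx)<.1)&(abs(fy)<.2)
for n,mk in (("barL",bar&(fy>0)),("barR",bar&(fy<0)),("green",g),("red",r)):
    if mk.sum(): print(n,mk.sum(),"x",np.percentile(fx[mk],[5,50,95]).round(4),"y",np.median(fy[mk]).round(3),"z",np.median(fz[mk]).round(4))
H0,S0,V0=0,0,0
e=measure(p)["fence"]; print("fence ang",e[0], "glue/bin/brush diff px:")
a=np.load("pics/top0.npy").astype(int)
for n,(c,rr) in {"glue":((110,205),18),"bin":((407,182),32),"brush":((403,260),38)}.items():
    sl=np.s_[c[1]-rr:c[1]+rr,c[0]-rr:c[0]+rr]; print(n,np.abs(a[sl]-p[sl].astype(int)).mean().round(2))
E
```

```text
x-0.0835 z0.0098 12.42 tcp_f mm [-87.9   4.3  10.3] F_f [-20.5   3.   26. ] yaw 0.2326
x-0.0815 z0.0098 12.82 tcp_f mm [-88.    4.3  10.3] F_f [-28.4   3.6  35.3] yaw 0.2324
hold 13.32 tcp_f mm [-88.    4.3  10.3] F_f [-28.3   4.2  35.3] yaw 0.2324
barL 53 x [-0.0762 -0.0696 -0.0639] y 0.148 z 0.046
barR 97 x [-0.0775 -0.0714 -0.0655] y -0.123 z 0.0456
green 282 x [-0.0554 -0.0183 -0.0005] y -0.121 z 0.0233
red 140 x [-0.0549 -0.0223 -0.0026] y 0.143 z 0.0233
fence ang 0.19103667 glue/bin/brush diff px:
glue 16.03
bin 15.34
brush 17.22
```

```bash
python3 - <<'E'
import numpy as np,cv2
a=np.load("pics/top0.npy");b=np.load("pics/top5.npy")
print("bg diff",np.abs(a[100:140,320:400].astype(int)-b[100:140,320:400]).mean())
for n,(c,r) in {"glue":((110,205),18),"bin":((407,182),32),"brush":((403,260),38)}.items():
    sl=np.s_[c[1]-r:c[1]+r,c[0]-r:c[0]+r]
    o=[]
    for im in (a,b):
        h=cv2.cvtColor(im[sl],cv2.COLOR_RGB2HSV); m=(h[...,1]>110)&(h[...,2]>60); o.append((np.argwhere(m).mean(0).round(2),m.sum()))
    print(n,o)
E
```

```text
bg diff 17.757395833333334
glue [(array([16.54, 11.93]), np.int64(61)), (array([16.54, 11.93]), np.int64(61))]
bin [(array([32.06, 29.78]), np.int64(2029)), (array([32.04, 29.75]), np.int64(2026))]
brush [(array([56.3, 44.9]), np.int64(178)), (array([56.32, 44.89]), np.int64(177))]
```

The bystanders haven't moved; the background differs by the same amount, so that difference is image noise. Handing in with the push on.

```bash
python3 - <<'E'
from h import *
rep("final"); print(np.abs(ctrl.current_joint_vel()).max())
close_job()
E
```

```text
final 13.42 tcp_f mm [-88.    4.3  10.3] F_f [-28.8   4.1  36. ] yaw 0.2324
0.0023413454629805Traceback (most recent call last):
  File "<stdin>", line 3, in <module>
NameError: name 'close_job' is not defined
```

```bash
python3 -c "
from plant import close_job
print(close_job())"
```

```text
the job is handed in; nothing more can be done
None
```

I pushed the bar squarely with the open fingers until all three books were closed up against the fence. I handed the job in at about 13.4 s with the push still on; `close_job` gives no verdict.

**Last checks**
- **Push:** the tool reads about 29 N towards the fence and 36 N downward, steady, with the joints practically still. The force at the fence itself can't be read. Allowing for board friction of about 0.5, I expect it to stay above the 4 N needed.
- **Bar:** its upright's top centre is within about 2 mm of where it should be. Its two ends put it about 0.007 rad off parallel, and its top is 46 mm above the board, so it sits flat.
- **Books:** red and green lie flat with their spines at the fence in the top view. The blue book was hidden by the arm there. I judged it from the scene view, where it looks flush, and from where the bar closed up.
- **Bystanders:** the glue bottle, brush and bin moved by less than 0.1 pixel.

**One check disagreed:** the last automatic fit of the fence angle gave 0.19 rad instead of 0.235. The arm probably covered part of the fence edge in that picture, so I kept the earlier unobstructed value.

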